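# Release the ratchet hand press over a pot

## Task

The hand press is wound down over a sealed pot and its ratchet pawl keeps the crank from being wound back. Lift the pawl out of the ratchet wheel by its red grip and throw it right over so that it lies back clear and stays there, then wind the crank backward until the platen is fully up. Leave the pot standing in its ring, do not force the crank past the pawl, and disturb nothing else.

Things in the scene. Friction and masses are not known exactly. Their poses are not given: they have to be found in the camera images.
- press: Green rack press fixed to the table, 260 mm tall, foot 200 (x) x 150 (y) x 16 mm. Origin under the foot's middle; x points from its open front (pot and platen, at x = -30 mm) to its back (column), y to its left, z up. Head: 60 mm wide, 157 to 258 mm high; ratchet wheel and pawl on its +y side, crank on its -y side. Turned by up to 0.3 rad from facing the robot. The ram rises up to 337 mm.
- pawl_grip (a point): Middle of the red round grip that sticks out sideways (along the press's y, to the left) from the pawl's nose: 15 mm in diameter, 48 mm long, this point 28 mm outboard of the ratchet wheel's outer face and 242 to 248 mm above the table at the start, free on all sides and above. Moves with the pawl.
- pawl_pivot (a point): Fixed point on the pawl's pivot axis (which runs along the press's y), level with pawl_grip along that axis. The grip swings round it at a radius of 48 mm.
- crank_grip (a point): Middle of the black crank handle, a 22 mm sleeve, 68 mm long, along the press's y, on the right side of the press, that turns freely on its spindle. Free on all sides and above; the crank arm is 38 mm farther in. Moves with the crank.
- shaft_axis (a point): Fixed point on the shaft's axis (along the press's y), level with crank_grip along that axis and 192 mm above the table. The handle goes round it at a radius of 60 mm.
- platen_face (a point): Middle of the platen's underside (orange pad on a steel disc, 82 mm across), on the vertical ram at the front of the press.
- seat (a point): Centre of the steel locating ring (95 mm across, 8 mm high) on the press's foot, at the foot's upper face, where the pot stands.
- pawl (a joint): Pawl angle, rad: 0.01 to 0.13 while its nose lies in or on the teeth. Grows as the grip is lifted up and over towards the press's back (turning about the press's +y). It balances at about 1.45; past that its own weight lays it on its rest pin at 2.1, where it stays; short of that it drops back into the teeth. It weighs 70 g and swings freely.
- wheel (a joint): Angle of ratchet wheel, shaft and crank (one rigid part), rad: 0 with the platen lowest, 2.667 fully up, at a stop. Grows when wound backward: about the press's +y, the handle going from the front up over the top to the back. At 0 the handle points to the front, 0.52 below level. Starts at 0 to 0.85. Pawl down: locks within one tooth (0.35). 6 N at the handle turns it; it stays where left.
- ram (a joint): Height of ram and platen above the lowest position, m: 0 to 0.048, geared to the wheel at 18 mm per rad.
- pot: Clear sealed pot of dried fruit, 95 mm across and 58 mm high, standing loose in the ring under the platen. Origin at the centre of its underside, z up.
- pot_a: Bystander: another such sealed pot, loose on the table left of the press. Origin under its centre.
- pot_b: Bystander: a third sealed pot, loose on the table left of the press. Origin under its centre.
- tape: Bystander: roll of brown tape, 98 mm across, 48 mm high, lying flat, to the right. Origin under its centre.
- pen: Bystander: white pen, 145 mm long, lying on the red notebook at the left. Origin under its middle.
- scissors: Bystander: scissors with blue handles, 199 mm long, lying at the right. Origin under the middle.
- hex_key: Bystander: black hex key, 93 mm long, lying at the right. Origin under the middle.

How it is judged:
By the outcome, as a careful person would: the job done as asked, in the order asked, and still so for the second after the job is handed in, with the robot touching nothing.
It also fails if it takes over 46 s, if anything falls off the work surface, if the arm or the gripper's body presses on something with over 40 N, if the wrist force passes 120 N, or if a joint passes its speed limit or range.

## Robot

A 7-joint arm with a two-finger parallel gripper is mounted at the origin on a cart in front of the work surface, level with it; the furniture and walls round the work are solid. World frame = base frame: x ahead of the robot, y to its left, z up, the work surface at z = 0. Lengths are in mm, angles in rad, forces in N, time in s.
With the tool pointing down it reaches from about 400 to 875 mm from the base axis. Payload 19.3 kg.
Tool frame: the origin (TCP) lies at the very end of the fingers, on their centre line; the grasp point (between the pads) lies 19 mm behind it (grip_point_offset is the z of the grasp point in the tool frame, in mm); z points along the fingers, y is the line along which they close (so a half turn about z gives the same grasp; the last joint's range is limited). The gripper opens to 85 mm and grips with 20 to 120 N. Pads are 22 mm wide; open, the fingers measure 114 mm over their backs; the gripper's body (76 mm by 85 mm) begins 54 mm behind the grasp point. The pads swing forward as they close: fully open they stand 13 mm farther back than shut.
Start: joints at [-1.365, 0.521, -0.036, 1.599, 0.021, 1.021, -0.113], TCP at [170.217, 601.365, 204.391] pointing down, gripper open.
Joint ranges: [-2.91, 2.91], [-0.3, 2.13], [-1.5, 1.42], [0.17, 2.43], [-1.26, 4.41], [0.16, 1.93], [-2.52, 2.52]. Speed limits (rad/s): [1.89, 1.89, 2.39, 2.39, 3.01, 3.01, 3.01].

## Interface

Orientations are given as a 3x3 rotation matrix whose columns are the frame's x, y, z axes.
In Python, from workcell import movep, movel, goto_joints, open_gripper, clamp, wait, inverse_kinematics, read_state, camera, PlanningError, finish_job, grip_point_offset gives the robot as it stands. Calls block until the motion is done:
- movep(position, orientation): joint-space move of the TCP to a pose.
- movel(position, frame=None, max_speed=150, guard=None): straight line of the TCP; frame=None keeps the orientation; max_speed is the mean speed in mm/s. With guard (N) it stops when the force on the tool has changed by that much, and returns True; else False.
- goto_joints(angles): joint-space move.
- open_gripper() and clamp(): open the fingers fully, or close them until they stop; the grip force is fixed at half the most.
- wait(seconds).
- inverse_kinematics(position, orientation): joint angles nearest the present ones, or None.
- read_state(): the state.
- camera(name): name is "scene" or "top" or "wrist"; returns a dict with "image" (400x640x3 uint8, blue, green, red), "range_z" (400x640 float32, mm along the optical axis (not along the pixel's ray), 0 where there is no reading), "fx", "fy", "cx", "cy" (pixels), "cam_to_world" (4x4, takes a point from camera to world coordinates). Camera axes: x right, y up, looking along -z (the intrinsics and any distortion apply to the point x, -y, -z); pixel columns grow to the right and rows downward; lengths in mm; the calibration is good to about 2 mm. A picture is of the moment at which its call begins.
A pose or a line that the arm cannot do raises PlanningError and nothing moves.
- finish_job(): hands the job in; it is judged then, once.
The state is a dict: "time": time; "qpos": joint angles; "qvel": joint speeds; "joint_efforts": joint torques, N m; "eef_pos": TCP position; "tool_rot": TCP orientation; "ft_force": force on the tool from outside, world axes, zero at the start; "torque": the same for the moment, N m; "finger_gap": finger opening in mm; "gripper_force": force on a finger pad.
Only numpy, scipy, OpenCV 4.12 (cv2) and the standard library are available. Lean on these libraries where they do the work, as an engineer would, in place of code of your own. Each camera call takes 0.05 s, during which the arm holds its last target. There are 200 camera calls.

## Working session

There is one attempt and no reset: what is moved stays moved. The work goes in short steps, each a Python script; the robot and the scene stay as the last script left them, time stands still between calls to the robot, and variables do not carry over. Pictures are saved under pics/ and viewed, at most 10 in all, crops included, and the job is handed in when it is done.

```bash
ls; mkdir -p pics; python3 - <<'E'
from workcell import *
import cv2,numpy as np
s=read_state();print(s['time'],s['eef_pos'],s['tool_rot'],s['finger_gap'],grip_point_offset)
for n in('scene','top'):
    c=camera(n);cv2.imwrite(f'pics/{n}0.png',c['image']);np.savez(f'{n}0.npz',**c)
    print(n,c['fx'],c['cx'],c['cy'],np.round(c['cam_to_world'],3).tolist(),c.keys())
E
```

```text
pics
0.0 [170.14354801 600.98651022 203.79963552] [[-9.62202845e-01  2.72333680e-01 -2.25889730e-04]
 [ 2.72333753e-01  9.62202111e-01 -1.19385602e-03]
 [-1.07775629e-04 -1.21024906e-03 -9.99999262e-01]] 85.24732429202463 -18.700000000000003
scene 401.7773951410845 313.4814546712087 198.9707554973751 [[0.544, 0.592, -0.595, -268.956], [-0.839, 0.383, -0.387, -416.091], [-0.002, 0.709, 0.705, 1044.802], [0.0, 0.0, 0.0, 1.0]] dict_keys(['image', 'range_z', 'fx', 'fy', 'cx', 'cy', 'cam_to_world'])
top 371.94191050936746 319.4025894981962 196.42977120565547 [[-0.002, 0.979, -0.203, 227.525], [-1.0, -0.002, -0.001, 73.276], [-0.002, 0.203, 0.979, 1460.189], [0.0, 0.0, 0.0, 1.0]] dict_keys(['image', 'range_z', 'fx', 'fy', 'cx', 'cy', 'cam_to_world'])
```

View pics/scene0.png

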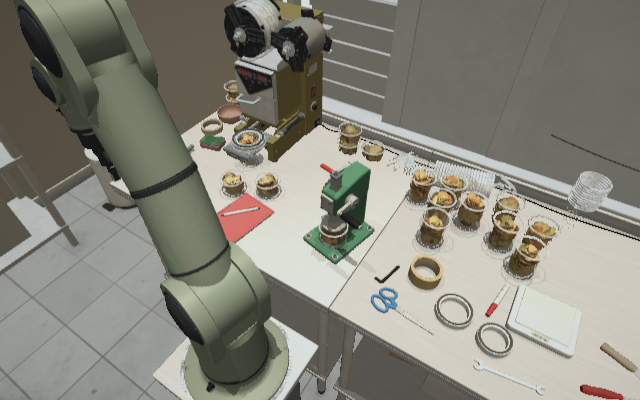

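View pics/top0.png

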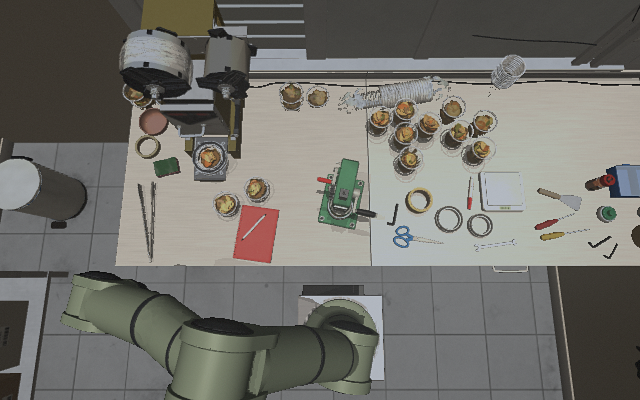

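The scene view shows the press at about (343,215), with the red grip at (328,167). In the top view the press is at (343,195), the red grip at (323,180) and the black handle at about (367,213). Next I'll segment these in 3D and enlarge the crops.

```bash
cat > h.py <<'E'
import numpy as np,cv2
def cloud(c):
    z=c['range_z'].astype(float);v,u=np.mgrid[0:400,0:640]
    X=(u-c['cx'])/c['fx']*z;Y=-(v-c['cy'])/c['fy']*z
    P=np.stack([X,Y,-z,np.ones_like(z)],-1)@np.array(c['cam_to_world']).T
    return P[...,:3]
E
python3 - <<'E'
from h import *
T=np.load('top0.npz');S=np.load('scene0.npz')
for n,c,(u0,u1,v0,v1) in (('top',T,(300,390,145,240)),('scene',S,(290,390,150,265))):
    P=cloud(c);hsv=cv2.cvtColor(c['image'],cv2.COLOR_BGR2HSV).astype(int)
    m=np.zeros((400,640),bool);m[v0:v1,u0:u1]=1
    m&=c['range_z']>0
    H,Sa,V=hsv[...,0],hsv[...,1],hsv[...,2]
    red=m&((H<6)|(H>174))&(Sa>150)&(V>80)
    g=m&(H>50)&(H<95)&(Sa>80)
    blk=m&(V<60)&(Sa<80)&(P[...,2]>100)
    for k,q in(('red',red),('green-foot',g&(P[...,2]<30)),('green-top',g&(P[...,2]>250)),('blk',blk)):
        p=P[q]
        if len(p): print(n,k,len(p),p.mean(0).round(1),p.min(0).round(),p.max(0).round(), cv2.minAreaRect(p[:,:2].astype(np.float32)))
cv2.imwrite('pics/c1.png',np.hstack([cv2.resize(S['image'][150:265,290:390],(400,460),interpolation=2),cv2.resize(T['image'][145:240,300:390],(400,460),interpolation=2)]))
E
```

```text
top red 46 [534.2  58.7 254.1] [524.  39. 250.] [545.  79. 257.] ((534.72705078125, 58.74409866333008), (42.928375244140625, 12.458719253540039), 76.7891845703125)
top green-foot 328 [475.    7.8  16.8] [ 401. -100.    8.] [619.  81.  27.] ((511.0004577636719, -9.255531311035156), (143.89747619628906, 197.1383514404297), 77.36766052246094)
top green-top 391 [558.5 -19.8 256.7] [504. -52. 250.] [607.  13. 267.] ((555.031005859375, -17.445987701416016), (58.58012390136719, 98.75109100341797), 79.63815307617188)
top blk 124 [445.5 -45.9 208.2] [ 420. -115.  168.] [533.  42. 292.] ((452.9268798828125, -27.1104736328125), (174.70030212402344, 69.82066345214844), 52.81632995605469)
scene red 43 [532.9  60.7 252.9] [527.  40. 248.] [540.  81. 257.] ((533.297119140625, 60.21871566772461), (41.97454833984375, 9.340238571166992), 75.04090881347656)
scene green-foot 845 [479.7 -31.4  17. ] [399. -99.   6.] [596.  80.  30.] ((507.9462585449219, -10.328346252441406), (143.64752197265625, 194.45590209960938), 77.14362335205078)
scene green-top 361 [555.7 -23.2 256.7] [498. -55. 250.] [603.  12. 264.] ((549.971923828125, -19.219135284423828), (57.00210189819336, 101.47428131103516), 74.5879898071289)
scene blk 181 [442.9 -75.7 193.8] [ 419. -116.  100.] [594.  26. 288.] ((492.7061462402344, -72.56096649169922), (137.76968383789062, 164.27606201171875), 63.159507751464844)
```

View pics/c1.png

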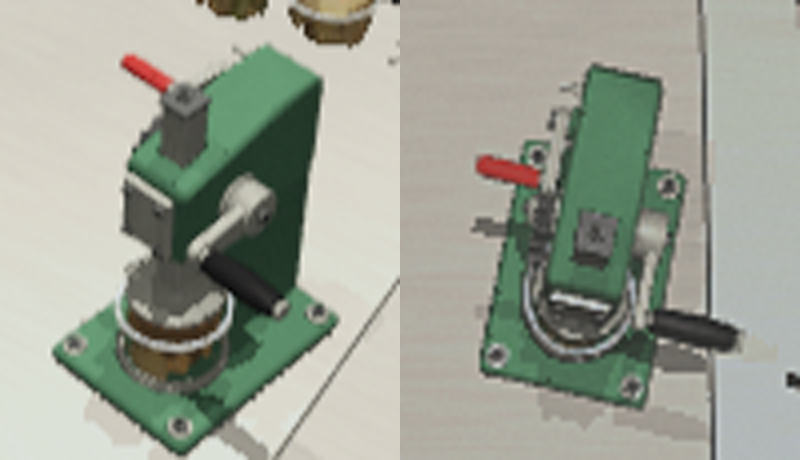

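The crops show the red grip along the press's left at the front of the pawl, the pawl pivot bolt near crop-right (560,118), the shaft boss near crop-left (262,205), and the black handle at the right. The foot fit gives a yaw of about -0.222, and the 144 x 197 rectangle against the known 150 x 200 supports it. Next I'll work out the points in the press frame.

```bash
cat >> h.py <<'E'
O=np.array([509.5,-9.8,0]);psi=-0.222
xp=np.array([np.cos(psi),np.sin(psi),0]);yp=np.array([-np.sin(psi),np.cos(psi),0])
B=np.stack([xp,yp,[0,0,1]],1)
E
python3 - <<'E'
from h import *
np.set_printoptions(suppress=True,precision=1,linewidth=150)
for n in('top','scene'):
    c=np.load(n+'0.npz');P=cloud(c);L=(P-O)@B
    hsv=cv2.cvtColor(c['image'],cv2.COLOR_BGR2HSV).astype(int);H,Sa,V=[hsv[...,i] for i in range(3)]
    ok=c['range_z']>0
    red=ok&((H<6)|(H>174))&(Sa>150)&(V>80)&(abs(L[...,0])<60)&(abs(L[...,1]-60)<60)&(L[...,2]>200)
    p=L[red];print(n,'red',p.mean(0),p.min(0),p.max(0))
    bl=ok&(V<75)&(Sa<80)&(L[...,1]<-58)&(L[...,1]>-150)&(abs(L[...,0])<100)&(L[...,2]>120)&(L[...,2]<260)
    p=L[bl];print(n,'blk',len(p),np.median(p,0),np.percentile(p,3,0),np.percentile(p,97,0))
    for y in range(-140,-60,15):
        q=p[abs(p[:,1]-y)<7.5]
        if len(q):print('  ',y,len(q),np.median(q,0),q[:,2].max(),q[:,0].min(),q[:,0].max())
    gr=ok&(Sa<60)&(L[...,1]<-32)&(L[...,1]>-85)&(L[...,2]>150)&(L[...,2]<230)&(abs(L[...,0])<90)&~bl
    p=L[gr];print(n,'gray arm/boss',len(p));print(p[np.argsort(p[:,0])][::4])
    pv=ok&(L[...,1]>32)&(L[...,1]<60)&(L[...,2]>180)&(abs(L[...,0]-30)<70)&~red
    p=L[pv];print(n,'pawl',len(p));print(p[np.argsort(p[:,0])][::4])
E
```

```text
top red [  9.   72.3 254.1] [  3.2  51.  249.7] [ 15.9  93.9 257.4]
top blk 101 [-59.9 -89.8 200.4] [ -68.2 -117.6  193.7] [-49.5 -60.8 205.1]
   -125 4 [ -60.1 -118.8  204. ] 204.35991056422176 -64.12061854970774 -54.35089527347726
   -110 24 [ -59.3 -109.6  200.7] 204.9486848747199 -68.30736451561658 -49.59530660924247
   -95 27 [-59.7 -95.3 200.4] 203.58100181017153 -68.1963706752448 -46.83792317038222
   -80 24 [-61.2 -79.5 200.3] 206.01273391674044 -69.32517676360659 -49.34155372056303
   -65 22 [-60.3 -65.3 199.2] 208.0343698086133 -68.1414128353757 -49.48991366455629
top gray arm/boss 139
[[-70.1 -75.5 195.9]
 [-67.2 -57.3 196.8]
 [-63.8 -56.6 197.2]
 [-62.4 -49.1 199.6]
 [-59.6 -79.6 202.9]
 [-58.2 -51.7 199.8]
 [-56.9 -47.3 207. ]
 [-53.  -46.7 204.2]
 [-49.5 -42.9 200. ]
 [-46.4 -42.1 201.8]
 [-41.8 -44.9 199.5]
 [-37.9 -47.5 200.7]
 [-34.3 -50.  203.5]
 [-28.8 -45.1 206.6]
 [-25.  -44.5 204.9]
 [-21.2 -47.  206.6]
 [-17.9 -43.1 203.6]
 [-17.  -40.1 196.2]
 [-14.8 -42.3 205.2]
 [-13.1 -52.3 207.8]
 [-10.9 -41.7 203.6]
 [ -9.2 -34.2 204.3]
 [ -7.2 -50.6 212.2]
 [ -5.2 -36.8 
[... 2598 characters left out ...]
-51.7 196.5]
 [  0.3 -52.2 183.5]
 [  1.7 -40.5 212.1]
 [  2.  -36.1 213. ]
 [  3.3 -50.7 214.1]
 [  6.3 -53.6 197.3]
 [  7.3 -43.5 210.4]
 [  8.2 -35.  207.9]
 [  9.3 -55.3 192.2]
 [ 10.6 -40.6 210.2]
 [ 12.7 -53.2 184. ]
 [ 14.6 -37.2 209.3]
 [ 17.6 -51.2 200.3]]
scene pawl 77
[[-32.4  46.5 220.8]
 [-22.2  48.3 225.3]
 [-19.8  42.2 227.8]
 [-13.1  48.7 223.4]
 [-10.4  47.1 226.8]
 [ -6.3  47.2 236.3]
 [ 12.   53.  253.4]
 [ 16.2  48.7 253.6]
 [ 25.6  41.  252.6]
 [ 29.9  32.6 251.3]
 [ 31.8  38.4 250.5]
 [ 35.7  46.2 251.3]
 [ 42.1  39.5 247.6]
 [ 46.1  43.2 247. ]
 [ 49.9  42.7 249. ]
 [ 54.8  43.1 249.9]
 [ 60.3  39.8 248.6]
 [ 68.5  46.9 243.5]
 [ 80.   37.1 250.6]
 [ 81.5  38.6 252.8]]
```

Measured points in the press frame:

| Point | x | y | z | Check |
|---|---|---|---|---|
| Grip | ≈10 | 73 | 247 | In the 242–248 height range, and 28 outboard of the wheel face at 45 |
| Pivot | ≈57.5 | 73 | 241 | Radius 48 |
| Shaft | ≈0 | – | 192 | Height as given |
| Handle | ≈-60 | -90 | 194 | Radius 60, so wheel ≈0.55 |

All of these agree with the given sizes. I'll check IK next, then approach and grasp.

```bash
cat >> h.py <<'E'
go=18.7
R=np.stack([yp,xp,[0,0,-1]],1)
R2=np.stack([-yp,-xp,[0,0,-1]],1)
def W(x,y,z): return O+B@np.array([x,y,z])-np.array([0,0,go])  # TCP for grasp point (press frame)
E
python3 - <<'E'
from h import *
from workcell import *
np.set_printoptions(suppress=True,precision=2)
for r in(R,R2):
    for p in(np.array([320,330,330.]),W(10,75,320),W(10,75,247),W(80,75,285),W(-60,-94,194),W(0,-94,252),W(33,-94,330)):
        print(inverse_kinematics(p,r))
    print()
c=np.load('top0.npz');P=cloud(c)
m=(c['range_z']>0)&(P[...,1]>120)&(P[...,1]<500)&(P[...,0]>300)&(P[...,0]<800)&(P[...,2]>130)
p=P[m];print(p.min(0),p[p[:,0]<560].round()[::40])
E
```

```text
[-1.26  0.13  0.37  1.85 -0.05  1.17 -1.09]
[-0.69  0.34  0.62  1.72 -0.21  1.15 -0.23]
[-0.66  0.41  0.59  1.82 -0.27  0.99 -0.18]
[-0.61  0.51  0.66  1.6  -0.33  1.15 -0.1 ]
[-0.57  0.36  0.8   2.12 -0.37  0.79  0.25]
[-0.56  0.4   0.87  1.92 -0.36  0.99  0.24]
[-0.53  0.36  0.84  1.73 -0.29  1.18  0.17]

[-0.7   0.14 -0.26  1.83  0.04  1.18  1.95]
[ 0.64  0.55 -1.27  1.66  0.54  1.34  2.2 ]
[ 0.62  0.65 -1.27  1.76  0.66  1.24  2.1 ]
[ 0.58  0.73 -1.27  1.54  0.7   1.4   2.18]
[-0.8   0.59  1.24  2.13 -0.71  0.93 -2.51]
[ 0.99  0.56 -1.27  1.85  0.58  1.17  2.45]
[ 1.02  0.61 -1.42  1.66  0.61  1.41  2.44]

[688.97 275.84 130.06] []
```

```bash
python3 - <<'E'
from h import *
from workcell import *
np.set_printoptions(suppress=True,precision=1)
movep(np.array([320,330,330.]),R)
movep(W(10,75,310),R)
print(movel(W(10,75,247),R,max_speed=80,guard=8))
s=read_state();print(s['time'],s['ft_force'],(s['eef_pos']-W(10,75,247)))
c=camera('scene');cv2.imwrite('pics/s1.png',cv2.resize(c['image'][120:240,260:400],(700,600),interpolation=2))
E
```

```text
False
3.6167 [-0.1  0.4 -0.8] [ 0.2 -0.   0.4]
```

View pics/s1.png

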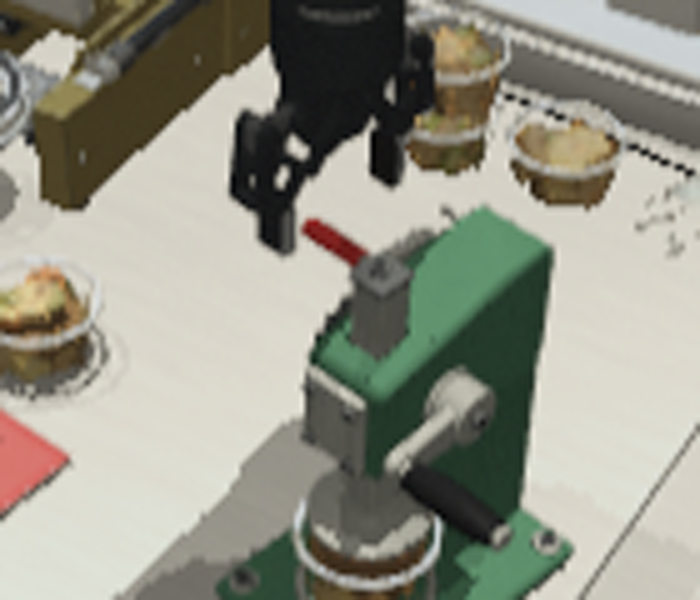

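The fingers straddle the red grip, with the front tip at crop (280,248), the rear tip at (387,180) and the grip at (335,240). Next I'll clamp and swing it over.

```bash
python3 - <<'E'
from h import *
from workcell import *
np.set_printoptions(suppress=True,precision=1)
clamp()
s=read_state();print(s['time'],s['finger_gap'],s['ft_force'],s['gripper_force'])
px,pz=57.5,241.; r=48; a0=np.arctan2(247-pz,px-10)
for d in np.arange(0.3,2.0,0.28):
    a=a0+d
    hit=movel(W(px-r*np.cos(a),75,pz+r*np.sin(a)),R,max_speed=60,guard=30)
    s=read_state();print(round(d,2),hit,round(s['time'],2),s['ft_force']@B,s['finger_gap'])
    if hit: break
c=camera('scene');cv2.imwrite('pics/s2.png',cv2.resize(c['image'][120:240,260:400],(700,600),interpolation=2))
E
```

```text
4.4333 -0.36632528045310536 [0.1 0.3 0.7] 0.0
0.3 False 4.83 [0.7 0.6 0.1] 0.2813881263751363
0.58 False 5.2 [-0.3 -0.3  0.1] -0.19760913895784207
0.86 False 5.58 [-0.4  0.   0.9] 0.01465452769754373
1.14 False 5.95 [-0.7  0.4  0.2] 0.37312367801602386
1.42 False 6.33 [-0.4 -0.3  0.3] 0.1446535129340757
1.7 False 6.7 [ 0.7  0.8 -0.2] 0.3569204880452778
1.98 False 7.08 [-0.   0.2 -0.3] -0.017265665044444062
```

View pics/s2.png

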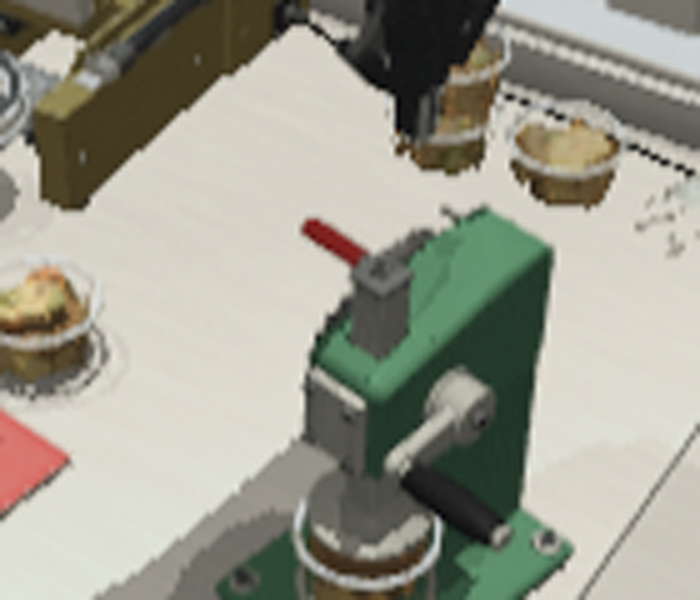

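The gap went to 0 and the grip is still at crop (335,240), so the grasp missed. In the straddle picture the fingertips were higher than I expected. I'll check the TCP against the depth cameras.

```bash
python3 - <<'E'
from h import *
from workcell import *
np.set_printoptions(suppress=True,precision=1)
s=read_state();e=s['eef_pos'];print(e,(e-O)@B,s['tool_rot'].round(3).tolist())
for n in('scene','top','wrist'):
    c=camera(n);P=cloud(c);d=P-e
    m=(c['range_z']>0)&(np.hypot(d[...,0],d[...,1])<45)&(abs(d[...,2])<90)&(c['image'].max(-1)<70)
    p=(P[m]-O)@B
    if len(p):
        p=p[np.argsort(p[:,2])];print(n,len(p));print(p[:10])
    np.savez(n+'2.npz',**c)
    if n=='wrist':cv2.imwrite('pics/w2.png',c['image'])
E
```

```text
[606.   45.2 263.4] [ 82.   74.9 263.4] [[0.22, 0.975, -0.0], [0.975, -0.22, -0.0], [-0.0, -0.0, -1.0]]
scene 141
[[ 70.7  81.9 300.3]
 [ 75.4  69.7 300.7]
 [ 69.4  68.3 300.9]
 [ 71.8  78.8 301.5]
 [ 71.6  70.4 302.3]
 [ 77.2  63.4 303.1]
 [ 82.9  64.5 303.3]
 [ 68.3  71.6 303.4]
 [ 69.9  73.2 305.5]
 [ 73.7  68.5 306. ]]
wrist 10435
[[ 89.9  31.1 173.6]
 [ 75.2  31.1 173.6]
 [ 81.1  30.2 173.9]
 [ 83.   30.3 174.1]
 [ 77.2  30.3 174.2]
 [ 86.   30.4 174.5]
 [ 87.   30.5 174.7]
 [ 75.2  30.5 174.7]
 [ 79.1  30.6 174.8]
 [ 80.1  30.7 175.1]]
```

View pics/w2.png

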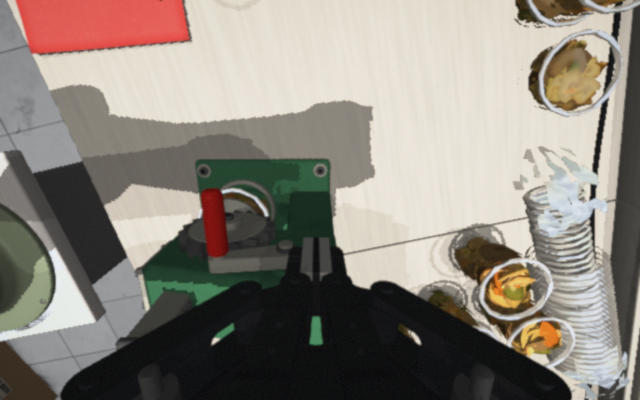

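The wrist view shows the shut fingers at (318,245), the pawl lying from the grip (214,222) to the pivot bolt (285,245), and the wheel below it. I'll locate the grip and fingertips from the wrist and scene depth.

```bash
python3 - <<'E'
from h import *
np.set_printoptions(suppress=True,precision=1)
e=np.array([606,45.2,263.4])
for n in('scene','top','wrist'):
    c=np.load(n+'2.npz');P=cloud(c);L=(P-O)@B;ok=c['range_z']>0
    hsv=cv2.cvtColor(c['image'],cv2.COLOR_BGR2HSV).astype(int);H,Sa,V=[hsv[...,i] for i in range(3)]
    red=ok&((H<6)|(H>174))&(Sa>150)&(V>60)&(abs(L[...,0])<60)&(abs(L[...,1]-60)<60)&(L[...,2]>200)
    p=L[red];print(n,'red',len(p),len(p) and (p.mean(0),p.min(0),p.max(0)))
    d=P-e;m=ok&(np.hypot(d[...,0],d[...,1])<35)&(abs(d[...,2])<60)&(L[...,1]>57)
    p=L[m];p=p[np.argsort(p[:,2])];print(n,'tip',len(p));print(p[:8])
    # project TCP
    Ci=np.linalg.inv(c['cam_to_world']);q=Ci@np.r_[e,1];print('tcp px',c['cx']+c['fx']*q[0]/-q[2],c['cy']-c['fy']*q[1]/-q[2],'depth',-q[2])
c=np.load('wrist2.npz');Z=c['range_z']
for u,v in((318,240),(318,250),(318,265),(305,245),(330,245),(318,300),(285,245),(214,222)):print(u,v,Z[v,u],((cloud(c)[v,u]-O)@B),c['image'][v,u])
c=np.load('scene2.npz')
i=c['image'];cv2.imwrite('pics/s3.png',cv2.resize(i[120:170,325:375],(600,600),interpolation=0))
E
```

```text
scene red 39 (array([  6.3,  73.1, 253.5]), array([  2.8,  51.3, 248. ]), array([ 12.2,  91.4, 258.1]))
scene tip 62
[[ 76.7  78.6 291.3]
 [ 75.7  69.5 293. ]
 [ 79.   72.6 293.4]
 [ 79.6  65.1 297.1]
 [ 84.8  65.8 297.8]
 [ 76.2  66.2 298.4]
 [ 70.7  81.9 300.3]
 [ 69.   76.1 300.6]]
tcp px 342.6246193098788 153.97773299263957 depth 1249.4533963870174
top red 0 0
top tip 0
[]
tcp px 328.1244000490861 158.48139251594952 depth 1248.6982454894476
wrist red 1406 (array([ 13.4,  75.2, 253.3]), array([ -4.7,  37.6, 227.5]), array([ 19.2,  97.8, 257. ]))
wrist tip 1493
[[ 81.8  84.5 294.5]
 [ 82.9  84.6 294.7]
 [ 82.4  84.6 294.7]
 [ 86.1  84.7 294.9]
 [ 77.6  84.7 294.9]
 [ 78.7  84.7 295. ]
 [ 83.4  84.7 295. ]
 [ 76.6  84.7 295. ]]
tcp px 316.2018104364752 229.5362297747878 depth 185.6321155104037
318 240 148.62286 [ 82.9  85.  299. ] [30 31 31]
318 250 137.51189 [ 82.8  85.4 310.6] [27 27 27]
318 265 125.062126 [ 82.7  85.1 323.7] [19 18 17]
305 245 143.26787 [ 76.4  85.  304.6] [68 69 69]
330 245 261.11148 [ 94.7  30.6 198.2] [36 46 31]
318 300 122.97726 [ 82.7  72.1 330. ] [19 19 19]
285 245 212.74576 [ 59.2  52.9 241.9] [60 66 67]
214 222 193.43387 [ 13.8  76.4 254.7] [ 12  17 124]
```

View pics/s3.png

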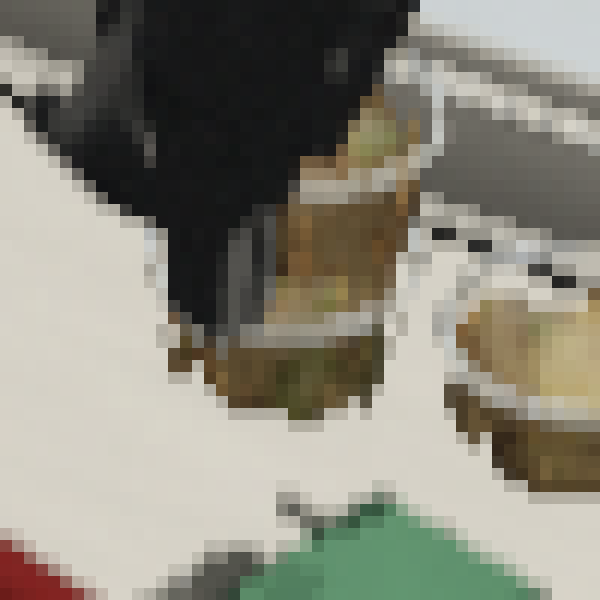

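The cameras agree with each other: the shut fingertips really lie at z≈293, about 30 mm short of the reported TCP (263). That explains the fingers closing just above the grip. The grip and pivot positions themselves check out: the grip is at x≈10.5, z≈247.5, and the bolt at x≈59, z≈242. I'll correct the tool length and regrasp.

```bash
sed -i 's/^go=18.7/go=18.7+29.5/' h.py; python3 - <<'E'
from h import *
from workcell import *
np.set_printoptions(suppress=True,precision=1)
movel(W(10.5,75,312),R)
open_gripper()
print(movel(W(10.5,75,247),R,max_speed=80,guard=10))
s=read_state();print(s['time'],s['ft_force'],s['eef_pos']-W(10.5,75,247))
clamp()
s=read_state();print(s['time'],s['finger_gap'],s['ft_force']@B,s['gripper_force'])
c=camera('wrist');cv2.imwrite('pics/w3.png',c['image'])
E
```

```text
False
9.6417 [ 1.1 -0.2  0. ] [ 0.3 -0.   0.4]
10.3 13.188901032963145 [ 7.5  0.2 -2.1] 58.352739214897156
```

View pics/w3.png

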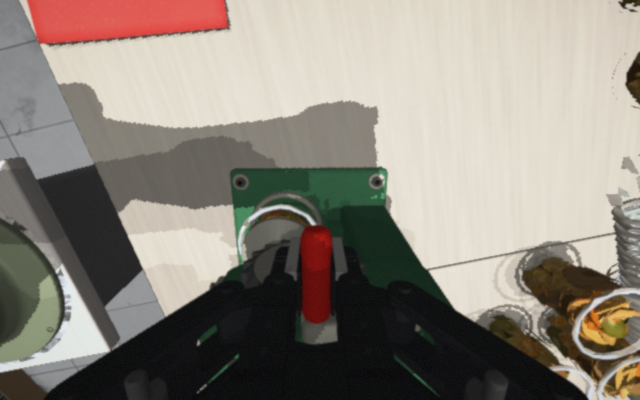

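The grip at (317,275) is held centrally between the pads, with a gap of about 13–15 mm and a pad force of 58 N. Now the swing, monitoring force.

```bash
python3 - <<'E'
from h import *
from workcell import *
np.set_printoptions(suppress=True,precision=1)
px,pz=58.,241.5; r=48; a0=np.arctan2(247-pz,px-10.5)
for d in np.arange(0.2,2.01,0.2):
    a=a0+d
    hit=movel(W(px-r*np.cos(a),75,pz+r*np.sin(a)),R,max_speed=60,guard=35)
    s=read_state();print(round(d,2),hit,round(s['time'],2),s['ft_force']@B,s['finger_gap'])
    if hit or s['finger_gap']<8: break
E
```

```text
0.2 False 10.66 [ 9.1 -0.1  5.2] 13.183355229506613
0.4 False 10.97 [14.2  0.9 -9.4] 12.910595249854365
0.6 False 11.28 [10.4  1.6  0.5] 13.138702759512734
0.8 False 11.58 [ 3.2  2.  -7.5] 13.111964873730281
1.0 False 11.89 [-10.    2.8   3.4] 12.896911961465838
1.2 False 12.2 [-18.6   3.2  26.5] 13.075550070735495
1.4 False 12.51 [3.2 1.4 6.9] 12.986412660950469
1.6 False 12.82 [-3.5  1.8  6.8] 12.884794201830715
1.8 False 13.12 [-1.8  2.1  4.7] 13.046692821180326
2.0 False 13.43 [  1.5   1.1 -11.7] 12.506929883956131
```

```bash
python3 - <<'E'
from h import *
from workcell import *
np.set_printoptions(suppress=True,precision=1)
open_gripper()
e=read_state()['eef_pos']
movel(e+[0,0,90],R)
movep(W(-60,-100,370),R)
c=camera('scene');cv2.imwrite('pics/s4.png',cv2.resize(c['image'][120:240,260:400],(700,600),interpolation=2))
print(read_state()['time'])
E
```

```text
15.8333
```

View pics/s4.png

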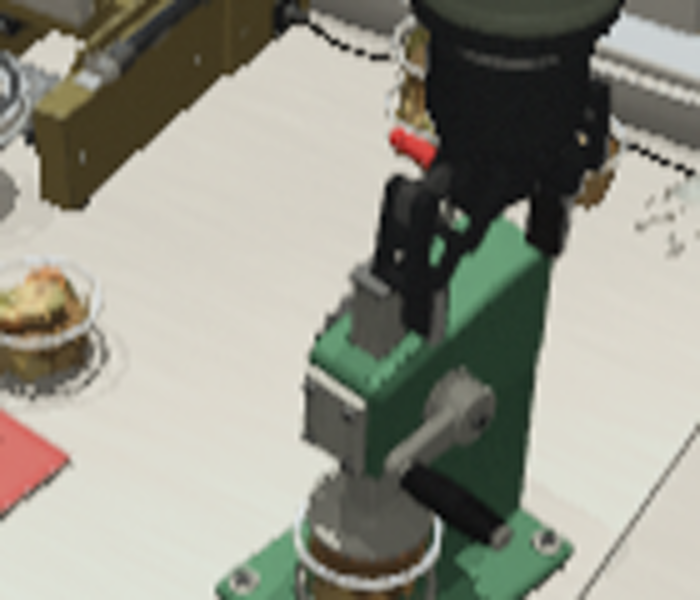

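The pawl now lies back, with the red grip at crop (410,145). The platen and crank are unchanged, with the handle at (455,503). Next is the crank.

```bash
python3 - <<'E'
from h import *
from workcell import *
np.set_printoptions(suppress=True,precision=1)
print(movel(W(-60,-99,194),R,max_speed=130,guard=12))
clamp()
s=read_state();print(s['time'],s['finger_gap'],s['ft_force']@B)
r=60;a0=0.033
if s['finger_gap']>15:
  for d in list(np.arange(0.25,2.1,0.25))+[2.08,2.15]:
    a=a0+d
    hit=movel(W(-r*np.cos(a),-99,192+r*np.sin(a)),R,max_speed=70,guard=35)
    s=read_state();print(round(d,2),hit,round(s['time'],2),s['ft_force']@B,s['finger_gap'],s['eef_pos']-W(-r*np.cos(a),-99,192+r*np.sin(a)))
    if hit or s['finger_gap']<15: break
E
```

```text
False
17.95 20.059783530778923 [18.2 -0.5 -2.6]
0.25 False 18.32 [13.1 -1.4 -2.5] 20.241630347387325 [ 2.5 -0.6  0.9]
0.5 False 18.68 [ 6.1 -0.7 -2.8] 20.484202335562546 [ 1.3 -0.3  0.5]
0.75 False 19.05 [-5.6 -0.3  3.6] 19.83714396894252 [-0.1 -0.   0.2]
1.0 False 19.42 [-18.1  -0.4  26.4] 20.056473583163594 [-1.5  0.2  0.3]
1.25 False 19.78 [-23.4  -0.4  55.1] 20.146170932830774 [-0.6 -0.1  1.6]
1.5 False 20.15 [-3.3  0.  49.4] 20.407884163114655 [ 2.9 -1.   2.8]
1.75 False 20.52 [10.5  0.1 35.3] 20.05575956372073 [ 4.6 -1.3  2.9]
2.0 False 20.88 [16.7  1.  25.9] 20.585386462233185 [ 5.  -1.3  2.7]
2.08 False 21.13 [17.7  0.6 23.4] 19.868537078918784 [ 5.  -1.3  2.7]
2.15 False 21.38 [-12.3   1.8  59.3] 20.150846279117058 [ 2.3 -0.6  3.3]
```

The force jump at the end suggests the stop was reached. I'll release, retreat and verify.

```bash
python3 - <<'E'
from h import *
from workcell import *
np.set_printoptions(suppress=True,precision=1)
open_gripper()
e=read_state()['eef_pos']
movel(e+[0,0,100],R)
p=W(-60,-170,370);movel(p,R,max_speed=200)
s=read_state();print(s['time'],s['ft_force'])
c=camera('scene');P=cloud(c);L=(P-O)@B
hsv=cv2.cvtColor(c['image'],cv2.COLOR_BGR2HSV).astype(int);V,Sa=hsv[...,2],hsv[...,1]
ok=c['range_z']>0
for n in('scene','top'):
    c=camera(n);L=(cloud(c)-O)@B;ok=c['range_z']>0
    V=c['image'].max(-1)
    bl=ok&(V<75)&(L[...,1]<-58)&(L[...,1]>-126)&(abs(L[...,0]-30)<40)&(L[...,2]>215)&(L[...,2]<265)
    p=L[bl];print(n,'handle',len(p),len(p) and (np.median(p,0),p.min(0),p.max(0)))
    ram=ok&(abs(L[...,1])<12)&(abs(L[...,0]+30)<15)&(L[...,2]>270)&(L[...,2]<345)
    p=L[ram];print(n,'ramtop',len(p),len(p) and np.percentile(p[:,2],[50,90]))
    if n=='scene':cv2.imwrite('pics/s5.png',cv2.resize(c['image'][120:260,250:410],(800,600),interpolation=2))
c=np.load('scene0.npz');L=(cloud(c)-O)@B
p=L[(abs(L[...,1])<12)&(abs(L[...,0]+30)<15)&(L[...,2]>265)&(L[...,2]<345)];print('ram before',np.percentile(p[:,2],[50,90]))
E
```

```text
23.6083 [-0.7 -0.2 -0.1]
scene handle 69 (array([  29.1, -103.8,  251. ]), array([  22.6, -120.2,  239.9]), array([ 39.6, -72.2, 257.8]))
scene ramtop 232 [309.2 335.2]
top handle 112 (array([ 31.5, -88.5, 251.8]), array([  22.4, -121.4,  241.1]), array([ 44.7, -58.5, 261.2]))
top ramtop 91 [332.4 336.1]
ram before [287.3 296.6]
```

View pics/s5.png

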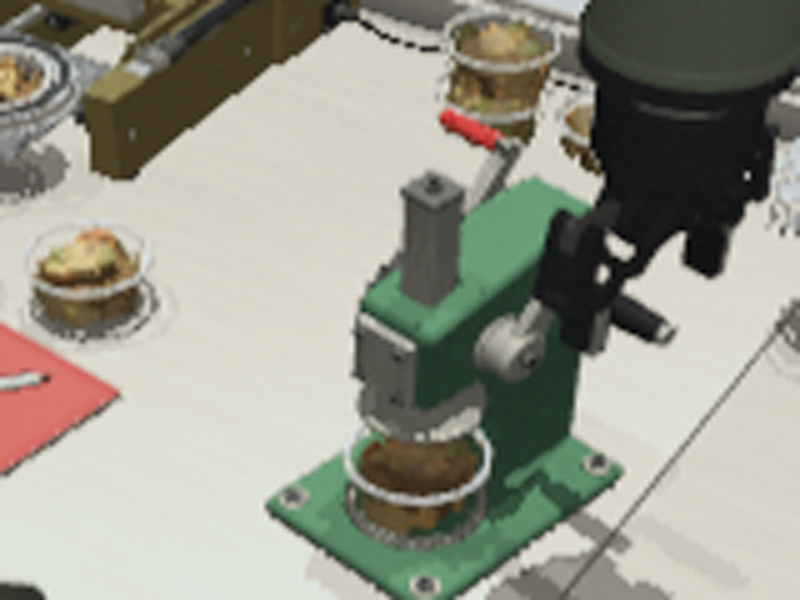

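The platen is up: the ram top is at 336 (337 is fully up). The handle is at x≈33, where the stop predicts 32.7, and the force jump also showed the stop. The pawl lies back with its grip at (470,128), and the pot stands in its ring at (418,490). Handing in.

```bash
python3 -c "
from workcell import *
print(finish_job())"
```

```text
the job is handed in; nothing more can be done
None
```

I threw the pawl back so it lies clear, wound the crank backward to its stop so the platen is fully up (ram top measured at 336 mm of 337), left the pot in its ring, and handed the job in at about 24 s; the first grasp missed just above the pawl grip, and the second held.

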